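# Load a square tube into a cross-drilling jig past its sprung one-way flap

## Task

Load the brown square tube into the drilling jig: lay it in the open infeed end of the lane, push it through the red sprung one-way flap and on under the bush plate until it is pressed firmly home against the orange bumper of the end stop, then let go so that the flap stays shut behind it and the tube is left touching the bumper. Let the tube open the flap, not the gripper; feel for the stop, press with about 10 N and never ram it (20 N and more would upset its setting) or drag the tube back against the flap. Leave the other tools as they lie.

Things in the scene. Friction and masses are not known exactly. Their poses are not given: they have to be found in the camera images.
- tube: the part: brown square steel tube offcut, 30 x 130 x 30 mm, 0.17 to 0.34 kg, loose on the bench at the left. Origin: centre of its underside; long axis = its y; either end may lead. Solid for contact.
- jig: drilling jig screwed to the bench; place and direction vary. Origin at bench height on the lane's centre line, abreast of the flap's pivot. x = feed direction (in at -x, stop at +x), y = left of the feed, z up; all jig figures below are mm from here. Aluminium base plate 12 thick (its top, z = 12, is the lane floor), x from -78 to 248, y +-52
- infeed (a point): middle of the open-topped infeed on the lane floor, jig x = -41. Lane 34 mm wide between two steel rails 12 mm wide and 12 mm high (tops at jig z = 24), here from jig x = -66 to -16, with a mouth flared outward from -79. A tube laid in here has its leading end at jig x = -10 or less (clear of the flap) and overhangs the base behind
- lane (a point): point on the lane floor past the flap, jig x = 90. The lane stays 34 mm wide and open-topped to the bush plate; right rail unbroken to jig x = 188, left rail open from -16 to 46 for the flap, then on to 188, tops at z = 24. Fingers kept above jig z = 25 pass over rails and flap
- bush_plate (a point): middle of the underside of the dark bush plate that bridges the lane, jig z = 46 (4 mm over the tube), from jig x = 133 to 175, y +-42; top of its bush z = 62. Only the tube's leading end goes under it, so hold the tube in its rear half
- gate (a joint): angle of the one-way flap, rad: 0 = shut (on its stop, it cannot swing back any further), grows as the tube pushes it forward and aside (about 0.6 with the tube alongside, 0.75 at most). A spring shuts it, with about 1.5 to 3.5 N at its tip.
- gate_flap: the red steel flap, 46 mm long, 4 thick, 9 high (jig z = 14 to 23). Origin at its pivot, jig x = 0, y = 23; its x runs along it to the tip. Shut, it slants 43 degrees forward across the lane (tip at jig x = 33, y = -8). It snaps shut behind the tube once the tube's rear end has passed jig x = 48
- stop_block: blue bracket of the end stop, fixed to the jig; origin at jig x = 222, y = 0, z = 12, axes as the jig's. Carries the stop screw and bumper. Pushing on the bumper: 6 N or more for 0.3 s seats the tube, 10 N is right, over 22 N is too hard
- stop_axis (a point): point on the bracket's face (jig x = 214) on the stop screw's axis, 17 mm above the floor. Before it stands an orange urethane bumper disc, 27 mm across, on a screw whose setting differs each time and is not measured: face 14 to 36 mm before this point (jig x = 178 to 200), so a tube that is home has its middle at 113 to 137. It yields 1 mm per 6 N (4 mm at most) and creeps back slowly
- work_block: bystander: grey steel block with three holes, 45 x 75 x 18 mm, beyond the jig; origin: centre of its underside
- cold_chisel: bystander: black cold chisel, 21 x 153 x 16 mm, beyond the jig; origin: centre of its underside
- try_square: bystander: steel try square, 168 x 100 x 17 mm, between robot and jig, to the left; origin: centre of its underside
Things that resemble listed ones, but are neither listed nor needed, are in the scene too. What is shaped like the tube but purple is not meant.

How it is judged:
On the way, in this order (a step that is already met when the one before it is completed fails the run):
1. the tube, lying in the lane, pushes the flap open (value of joint gate above 0.3 rad and contact force between tube and gate_flap above 0.3 N and z of tube in the frame of jig below 0.018 m and x of tube in the frame of jig below 0.09 m and angle between the y axis of tube and the x axis of jig, either way round below 0.1 rad), for 0.1 s.
2. the tube is pressed firmly home on the stop (6 N or more) with the flap shut behind it (contact force between tube and stop_block above 6 N and value of joint gate below 0.06 rad and x of tube in the frame of jig above 0.108 m), for 0.3 s.
At the end, for the whole second after the job is handed in: The tube lies flat in the lane (within 4 mm of its centre line and 3 mm of its floor, within 0.06 rad of its direction), past the flap, at rest and touching the bumper of the end stop; the flap is shut behind it (under 0.06 rad) (contact force between tube and stop_block above 0.05 N and value of joint gate below 0.06 rad and x of tube in the frame of jig above 0.108 m and y of tube in the frame of jig between -0.004 and 0.004 m and z of tube in the frame of jig below 0.015 m and angle between the y axis of tube and the x axis of jig, either way round below 0.06 rad and linear speed of tube below 0.01 m/s).
It fails at once if the tube rams the end stop (over 22 N) (contact force between tube and stop_block above 22 N).
It fails at once if the tube is forced against the flap, as when dragged back on it (over 15 N) (contact force between tube and gate_flap above 15 N).
It fails at once if the gripper touches the flap (contact force between the fingers and gate_flap above 1 N).
It fails at once if another tool (work block, cold chisel, try square) is moved by over 10 mm (distance of any of work_block, cold_chisel, try_square from where it was at the start of the episode above 0.01 m).
It also fails if it takes over 72 s, if anything falls off the work surface, if the arm or the gripper's body presses on something with over 40 N, if the wrist force passes 120 N, or if a joint passes its speed limit or range.

## Robot

A 7-joint arm with a two-finger parallel gripper is mounted at the origin on the work surface; the furniture and walls round the work are solid. World frame = base frame: x ahead of the robot, y to its left, z up, the work surface at z = 0. Lengths are in m, angles in rad, forces in N, time in s.
With the tool pointing down it reaches from about 0.4 to 0.85 m from the base axis. Payload 10.4 kg.
Tool frame: the origin (TCP) lies on the centre line of the jaws, within the pads' length; the fingertips stand 8 mm ahead of it and the grasp point (between the pads) lies 11 mm behind it (r.finger_overhang is the distance from the TCP to the fingertips, in m); z points along the fingers, y is the line along which they close (so a half turn about z gives the same grasp; the last joint's range is limited). The gripper opens to 87 mm and grips with 3 to 60 N. Pads are 19 mm wide; open, the fingers measure 117 mm over their backs; the gripper's body (75 mm by 190 mm) begins 51 mm behind the grasp point.
Start: joints at [1.181, 0.332, -0.065, 1.46, 0.022, 1.35, -0.088], TCP at [0.224, -0.583, 0.231] pointing down, gripper open.
Joint ranges: [-2.6, 2.6], [-0.5, 2.12], [-1.47, 1.34], [0.16, 2.42], [-1.27, 4.41], [0.06, 2.06], [-2.6, 2.6]. Speed limits (rad/s): [2.22, 2.22, 2.79, 2.79, 3.14, 3.14, 3.14].

## Interface

Orientations are given as a unit quaternion [x, y, z, w].
In Python, from bench import r, vision gives the robot as it stands.
- The arm moves only by the tool drive_tool, never from a script. Its argument "series" is a list of rows, each a list of 2 entries, a list of its own where there are three numbers: the shift along the world's x, y, z in cm, then the turn about the world's z in degrees. A call has exactly 10 rows; each row shifts and turns the commanded pose from where the row before left it; what a row does not reach is not made up. A row lasts 1/8 s, in which the tool goes at most 62.5 mm and 10.7 degrees, less where a joint would pass 70% of its speed; a pose out of reach is approached as far as the arm can. A call with a gripper value outside its range is refused whole. "hand" is the closure, from 0 (fully open) to 1 (shut), set as the call begins (left out, the last holds). The fingers move at their own pace and stop on an object; "newtons" is the grip in N (left out, the last holds). Time passes only in rows, so rows that do not move let the fingers close, or fill a call up. It gives the time, the measured TCP pose, the force, the opening and the grip force at its end, in the units of the state.
- r.read_state(): the state, without advancing time (a new reading comes with each control period).
- vision.camera(name): name is "side" or "top" or "wrist"; returns a dict with "color" (420x560x3 uint8, red, green, blue), "intrinsics" (3x3 intrinsics, pixels), "R" (3x3) and "t" (3): a world point X has camera coordinates R X + t; the wrist camera has in their place "mount" (4x4, takes a point from camera to tool coordinates, whose origin is the TCP and whose axes are the flange's). Camera axes: x right, y down, z forward; pixel columns grow to the right and rows downward; lengths in m; the calibration is good to about 2 mm. A picture is of the moment at which its call begins: read the wrist's pose just before it. There is no depth.
- r.close_job(): hands the job in; it is judged then, once.
The state is a dict: "time": time; "joint_positions": joint angles; "joint_vel": joint speeds; "joint_torque": joint torques, N m; "ee_pos": TCP position; "eef_rot": TCP orientation; "ft_force": force on the tool from outside, world axes, zero at the start; "torque": the same for the moment, N m; "width": finger opening in m; "grip_force": force on a finger pad.
Only numpy, scipy, OpenCV 4.12 (cv2) and the standard library are available. Lean on these libraries where they do the work, as an engineer would, in place of code of your own. Each camera call takes 0.05 s, during which the arm holds its last target. There are 200 camera calls.

## Working session

There is one attempt and no reset: what is moved stays moved. The work goes in short steps, Python scripts to look and compute and a tool call to move; the robot and the scene stay as the last step left them, time stands still between calls to the robot, and variables do not carry over. Pictures are saved under pics/ and viewed, at most 10 in all, crops included, and the job is handed in when it is done.

Besides the shell and the picture viewer there is one more tool, called after "Request:" as a command line: name --argument value ..., lists and objects as JSON in quotes. drive_tool: Moves the arm, as the interface text tells. Its arguments: {"type":"object","properties":{"series":{"type":"array"},"hand":{"type":"number"},"newtons":{"type":"number"}},"required":["series"]}

```bash
mkdir -p pics
cat > h.py <<'E'
import numpy as np, cv2
from bench import r, vision
def cam(n,save=None):
    c=vision.camera(n)
    if save: cv2.imwrite('pics/'+save,c['color'][:,:,::-1])
    return c
def ray(c,uv,z):
    K,R,t=[np.array(c[k]) for k in('intrinsics','R','t')]
    o=-R.T@t; d=R.T@np.linalg.inv(K)@np.array([uv[0],uv[1],1.]); return o+d*(z-o[2])/d[2]
E
python3 - <<'E'
from h import *
c=cam('top','top.png');d=cam('side','side.png')
for k in(c,d): print(-np.array(k['R']).T@np.array(k['t']))
s=r.read_state();print(s)
E
```

```text
[0.25538847 0.07886012 0.93979614]
[0.05641989 0.95568316 0.49806965]
{'time': 0.1, 'joint_positions': array([ 1.18140934,  0.33277732, -0.06472462,  1.4608353 ,  0.02156382,
        1.3499146 , -0.08851135]), 'joint_vel': array([ 7.46150371e-04,  4.56635879e-06,  3.21027444e-04, -2.61949572e-03,
        9.15149127e-04, -1.09458651e-03,  1.33809071e-03]), 'joint_torque': array([ 1.07311989e-03, -6.24548793e+01,  2.39598833e-02, -3.90722573e+01,
       -6.15468970e-02,  3.64519574e-02,  1.20635573e-04]), 'ee_pos': array([ 0.22403904, -0.5831082 ,  0.22986365]), 'eef_rot': array([ 9.83228231e-01,  1.82378342e-01, -1.19764102e-04, -6.08961214e-04]), 'ft_force': array([-0.20483521,  0.16283068, -0.58909765]), 'torque': array([0.05024188, 0.01041234, 0.02058717]), 'grip_force': 0.0, 'width': 0.08698765585325077}
```

View pics/top.png

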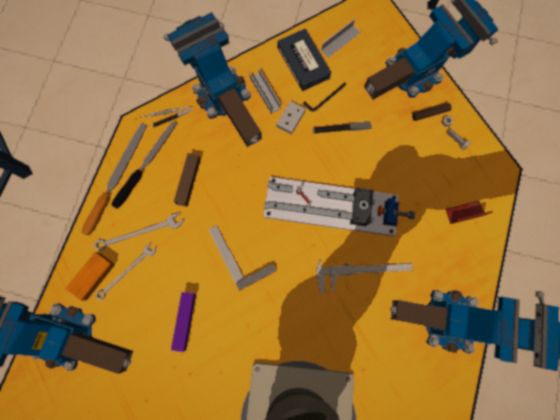

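View pics/side.png

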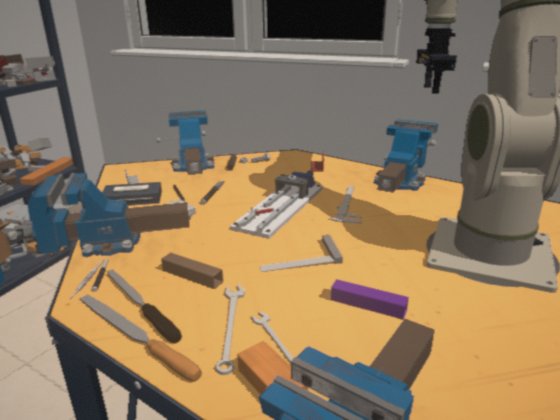

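Top view: brown tube candidates are the bar at (187,178), the purple bar (183,322), the small brown bit (432,111), and the wooden vise jaws (239,117), (393,82), (100,352), (415,312). I choose (187,178), seen at (192,270) from the side. The jig is at (265-400, 177-235), with its infeed on the left and the flap at (304,195).

```bash
cat > m.py <<'E'
from h import *
c=cam('top')
im=c['color']; hsv=cv2.cvtColor(im,cv2.COLOR_RGB2HSV)
a=im[140:220,160:220]; b=im[165:245,255:415]
out=np.hstack([cv2.resize(a,None,fx=4,fy=4,interpolation=2)[:320],cv2.resize(b,None,fx=3,fy=3,interpolation=2)[:240].copy().repeat(1,0) if 0 else cv2.copyMakeBorder(cv2.resize(b,None,fx=3,fy=3,interpolation=2),0,80,0,0,0)])
cv2.imwrite('pics/crop.png',out[:,:,::-1])
# tube
g=hsv[140:220,160:220]; print(hsv[178,187],im[178,187],hsv[178,170],im[210,330],im[205,300])
m=((g[...,2]<130)).astype(np.uint8)
n,l,st,ce=cv2.connectedComponentsWithStats(m); k=l[38,27]; 
q=cv2.boxPoints(cv2.minAreaRect(np.argwhere(l==k)[:,::-1].astype(np.float32)))+[160,140]; print(q)
w=np.array([ray(c,p,.03) for p in q]); print('tube',w.round(4),w.mean(0))
# plate: low saturation
J=((hsv[...,1]<110)&(hsv[...,2]>90)).astype(np.uint8); J[:165]=0;J[245:]=0;J[:,:255]=0;J[:,415:]=0
J=cv2.morphologyEx(J,cv2.MORPH_CLOSE,np.ones((9,9)))
n,l,st,ce=cv2.connectedComponentsWithStats(J); k=1+st[1:,4].argmax(); cn=max(cv2.findContours((l==k).astype(np.uint8),0,1)[0],key=cv2.contourArea)
q=cv2.boxPoints(cv2.minAreaRect(cn)); print(q)
w=np.array([ray(c,p,.012) for p in q]); print('jig',w.round(4),np.linalg.norm(np.diff(w,axis=0),axis=1),w.mean(0))
E
python3 m.py
```

```text
[ 12 130  86] [86 60 42] [ 19 223 200] [117 108 102] [134 122 116]
[[173.11641121 202.91620636]
 [188.4279995  148.04967785]
 [202.51680756 151.98143768]
 [187.20522118 206.84796906]]
tube [[0.4629 0.3485 0.03  ]
 [0.6073 0.3328 0.03  ]
 [0.6005 0.2961 0.03  ]
 [0.4566 0.313  0.03  ]] [0.53181283 0.3226132  0.03      ]
[[262.2842  216.7245 ]
 [268.34012 175.34245]
 [400.60513 194.69832]
 [394.54922 236.08037]]
jig [[ 0.4546  0.1302  0.012 ]
 [ 0.5622  0.1266  0.012 ]
 [ 0.5453 -0.2062  0.012 ]
 [ 0.4393 -0.1948  0.012 ]] [0.10765945 0.33325494 0.10659683] [ 0.50031782 -0.03604812  0.012     ]
```

View pics/crop.png

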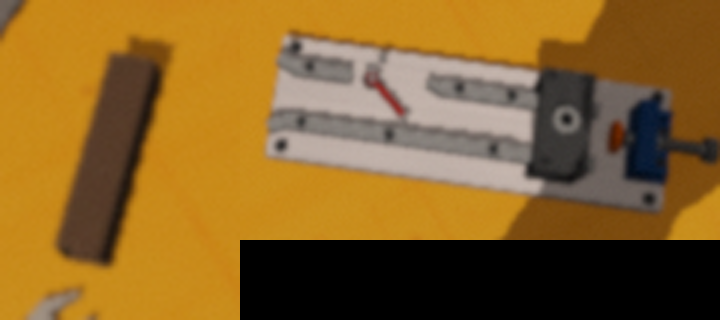

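The crop shows a plain brown square tube with its top face at crop corners (112,53), (160,62), (108,263), (58,248). The jig plate corners are at (290,33), (267,155), (662,212), (672,90), and the orange bumper at (615,135).

Run:
```python
from h import *
c=vision.camera('top')
T=[ray(c,(160+x/4-.4,140+y/4-.4),.03) for x,y in [(112,53),(160,62),(108,263),(58,248)]]
T=np.array(T);print(T.round(4),T.mean(0).round(4)); d=T[0]+T[1]-T[2]-T[3];print('dir',np.degrees(np.arctan2(d[1],d[0])),np.linalg.norm(d)/2)
P=np.array([ray(c,(255+(x-240)/3-.3,165+y/3-.3),.012) for x,y in [(290,33),(267,155),(662,212),(672,90)]])
print(P.round(4)); f=P[2]+P[3]-P[0]-P[1]; a=np.arctan2(f[1],f[0]);print('feed',np.degrees(a),np.linalg.norm(f)/2)
u=np.array([np.cos(a),np.sin(a),0]);v=np.array([-u[1],u[0],0]);o=P.mean(0)-.085*u;print('jig o',o,u)
rel=lambda px,z:((lambda p:(p@u*1e3,p@v*1e3))(ray(c,(255+(px[0]-240)/3-.3,165+px[1]/3-.3),z)-o))
print('pivot',rel((372,77),.023),'tip',rel((405,114),.023),'bumper',rel((610,136),.042),'bush',rel((567,119),.062))
print('wrist',vision.camera('wrist')['mount'])
```

```text
[[0.5944 0.3329 0.03  ]
 [0.5915 0.3022 0.03  ]
 [0.4601 0.315  0.03  ]
 [0.4664 0.3467 0.03  ]] [0.5281 0.3242 0.03  ]
dir -5.841219829763283 0.1304121396061801
[[ 0.562   0.1189  0.012 ]
 [ 0.4558  0.1269  0.012 ]
 [ 0.4413 -0.1967  0.012 ]
 [ 0.5448 -0.2015  0.012 ]]
feed -92.82121167268572 0.3223989351477497
jig o [0.50514114 0.04678756 0.012     ] [-0.04921954 -0.99878798  0.        ]
pivot (np.float64(-1.7868652582445728), np.float64(22.257496198063976)) tip (np.float64(29.142307060556977), np.float64(-4.794475780721334)) bumper (np.float64(191.7627458258657), np.float64(-3.3008216254755993)) bush (np.float64(152.60536673062333), np.float64(-0.2610660008798152))
wrist [[ 5.86955678e-04 -9.53953379e-01 -2.99954341e-01  8.35141988e-02]
 [ 9.99999808e-01  5.00163338e-04  3.66132586e-04 -6.82071682e-05]
 [-1.99247253e-04 -2.99954499e-01  9.53953489e-01 -1.54342292e-01]
 [ 0.00000000e+00  0.00000000e+00  0.00000000e+00  1.00000000e+00]]
```

Request:
drive_tool --series '[[[3, 3, 1.5], 7], [[4, 4, 1.5], 8], [[4, 4, 1.5], 8], [[4, 3.5, 1], 8], [[4, 3.5, 0], 8], [[4, 3.5, 0], 8], [[3, 5, 0], 8], [[3, 5, 0], 8], [[2.5, 5, 0], 8], [[2, 5, 0], 8]]' --hand 0 --newtons 50

```text
time: 1.5
ee_pos: [0.5598, -0.1666, 0.2855]
eef_rot: [0.641, 0.768, 0.0, 0.0]
ft_force: [-0.1, 0.0, 0.4]
width: 0.087
grip_force: 0.0
```

Request:
drive_tool --series '[[[1, 5, 0], 7.5], [[1, 5, 0], 7.5], [[0, 5, 0], 7.5], [[0, 5, 0], 7.5], [[-1, 5, 0], 7.5], [[-1, 5, -1], 7.5], [[-1.5, 5, -1], 7.5], [[-1.5, 5, -2], 7.5], [[-1.5, 5, -2], 7.5], [[-1.6, 4.4, -2], 6.4]]'

```text
time: 2.75
ee_pos: [0.4975, 0.3272, 0.205]
eef_rot: [0.051, 0.999, 0.0, 0.0]
ft_force: [0.9, 0.0, -0.8]
width: 0.0871
grip_force: 0.0
```

Request:
drive_tool --series '[[[0, 0, 0], 0], [[0, 0, 0], 0], [[0, 0, 0], 0], [[0, 0, 0], 0], [[0, 0, 0], 0], [[0, 0, 0], 0], [[0, 0, 0], 0], [[0, 0, 0], 0], [[0, 0, 0], 0], [[0, 0, 0], 0]]'

```text
time: 4.0
ee_pos: [0.4981, 0.3256, 0.2055]
eef_rot: [0.053, 0.999, 0.0, -0.0]
ft_force: [-0.3, 0.4, -0.6]
width: 0.087
grip_force: 0.0
```

```bash
cat >> h.py <<'E'
from scipy.spatial.transform import Rotation as Ro
def wcam(save=None):
    s=r.read_state(); c=vision.camera('wrist'); M=np.array(c['mount']); B=np.eye(4)
    B[:3,:3]=Ro.from_quat(s['eef_rot']).as_matrix(); B[:3,3]=s['ee_pos']
    W=np.linalg.inv(B@M); c['R']=W[:3,:3]; c['t']=W[:3,3]
    if save: cv2.imwrite('pics/'+save,c['color'][:,:,::-1])
    return c,s
E
python3 - <<'E'
from h import *
c,s=wcam('w1.png');print(s['ee_pos'],Ro.from_quat(s['eef_rot']).as_matrix()[:,1])
im=c['color'];hsv=cv2.cvtColor(im,cv2.COLOR_RGB2HSV)
m=((hsv[...,1]<175)&(hsv[...,2]<130)&(hsv[...,0]<25)).astype(np.uint8)
m=cv2.morphologyEx(m,cv2.MORPH_OPEN,np.ones((5,5)))
for k in cv2.findContours(m,0,1)[0]:
    if cv2.contourArea(k)>3000:
        q=cv2.boxPoints(cv2.minAreaRect(k)); w=np.array([ray(c,p,.03) for p in q]);print(q.round(),w.round(4),w.mean(0).round(4))
E
```

```text
[0.49813892 0.32558285 0.2055425 ] [1.05927877e-01 9.94373814e-01 5.78699881e-05]
```

View pics/w1.png

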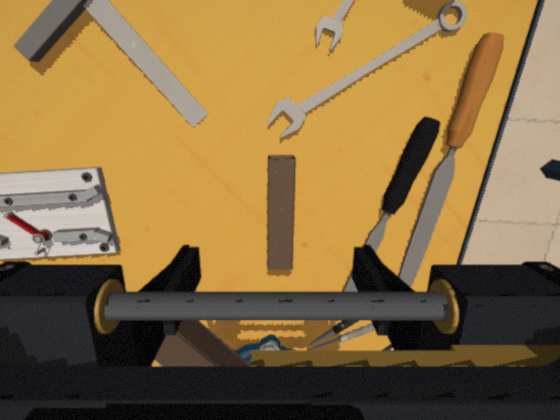

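The wrist view shows the tube at columns 268–296, rows 156–272, nearly parallel to the tool. The jig infeed and the red flap are at left, flap at (25,228).

Run:
```python
from h import *
c,s=wcam()
im=c['color'];hsv=cv2.cvtColor(im,cv2.COLOR_RGB2HSV)
print(hsv[215,282],hsv[215,320])
m=np.zeros(hsv.shape[:2],np.uint8); m[145:290,250:310]=(hsv[145:290,250:310,2]<150)
k=max(cv2.findContours(m,0,1)[0],key=cv2.contourArea)
q=cv2.boxPoints(cv2.minAreaRect(k)); w=np.array([ray(c,p,.03) for p in q]);print(q.round(),w.round(4),w.mean(0).round(4))
```

```text
[ 14 101 101] [ 19 170 211]
[[267. 155.]
 [295. 155.]
 [295. 275.]
 [267. 275.]] [[0.4601 0.3205 0.03  ]
 [0.4631 0.3495 0.03  ]
 [0.6032 0.3373 0.03  ]
 [0.5997 0.3045 0.03  ]] [0.5315 0.3279 0.03  ]
```

Request:
drive_tool --series '[[[0, 0.3, -3], 0], [[0, 0, -4], 0], [[0, 0, -4], 0], [[0, 0, -3], 0], [[0, 0, -2], 0], [[0, 0, -1.2], 0], [[0, 0, -1], 0], [[0, 0, 0], 0], [[0, 0, 0], 0], [[0, 0, 0], 0]]'

```text
time: 5.35
ee_pos: [0.4985, 0.3288, 0.0242]
eef_rot: [0.053, 0.999, 0.0, 0.0]
ft_force: [-0.4, -0.8, 0.9]
width: 0.0875
grip_force: 0.0
```

Request:
drive_tool --series '[[[0, 0, 0], 0], [[0, 0, 0], 0], [[0, 0, 0], 0], [[0, 0, 0], 0], [[0, 0, 0], 0], [[0, 0, 0], 0], [[0, 0, 0], 0], [[0, 0, 0], 0], [[0, 0, 0], 0], [[0, 0, 0], 0]]' --hand 1 --newtons 50

```text
time: 6.6
ee_pos: [0.4981, 0.3287, 0.0236]
eef_rot: [0.053, 0.999, 0.0, -0.0]
ft_force: [-0.1, 1.8, -1.3]
width: 0.0293
grip_force: 50.0
```

Request:
drive_tool --series '[[[0, 0, 3], 0], [[0, 0, 4], 0], [[0, -1, 3], -9.5], [[0, -2, 0], -10], [[0.2, -2.5, 0], -10], [[0.2, -2.5, 0], -10], [[0.2, -2.5, 0], -10], [[0.2, -2.5, 0], -10], [[0.2, -2.5, 0], -10], [[0.2, -1.7, 0], -10]]'

```text
time: 7.85
ee_pos: [0.5099, 0.1549, 0.1232]
eef_rot: [0.682, 0.731, -0.001, 0.0]
ft_force: [0.9, 0.7, -2.6]
width: 0.0297
grip_force: 50.0
```

Request:
drive_tool --series '[[[0, 0, 0], -7], [[0, 0, 0], 0], [[0, 0, 0], 0], [[0, 0, 0], 0], [[0, 0, 0], 0], [[0, 0, 0], 0], [[0, 0, 0], 0], [[0, 0, 0], 0], [[0, 0, 0], 0], [[0, 0, 0], 0]]'

```text
time: 9.1
ee_pos: [0.5101, 0.1566, 0.1236]
eef_rot: [0.723, 0.691, 0.0, 0.0]
ft_force: [-0.6, -0.1, -2.5]
width: 0.0296
grip_force: 50.0
```

Run:
```python
from h import *
c,s=wcam('w2.png');y=Ro.from_quat(s['eef_rot']).as_matrix()[:,1];print(s['ee_pos'],np.degrees(np.arctan2(y[1],y[0])),s['width'])
d=cam('top');cv2.imwrite('pics/t2.png',cv2.resize(d['color'][110:260,210:430],None,fx=3.6,fy=3.6,interpolation=2)[:,:,::-1])
```

```text
[0.51013619 0.15655032 0.12356146] -2.582706945628812 0.029588072741512386
```

View pics/w2.png

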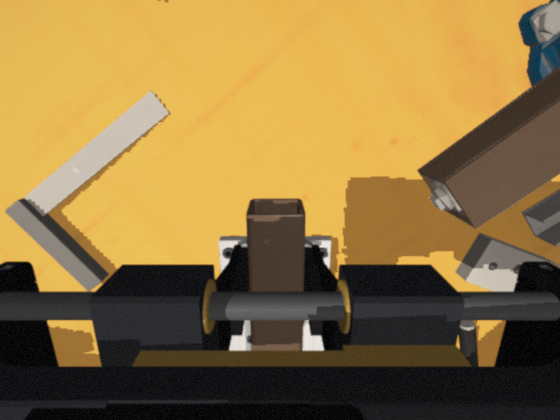

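View pics/t2.png

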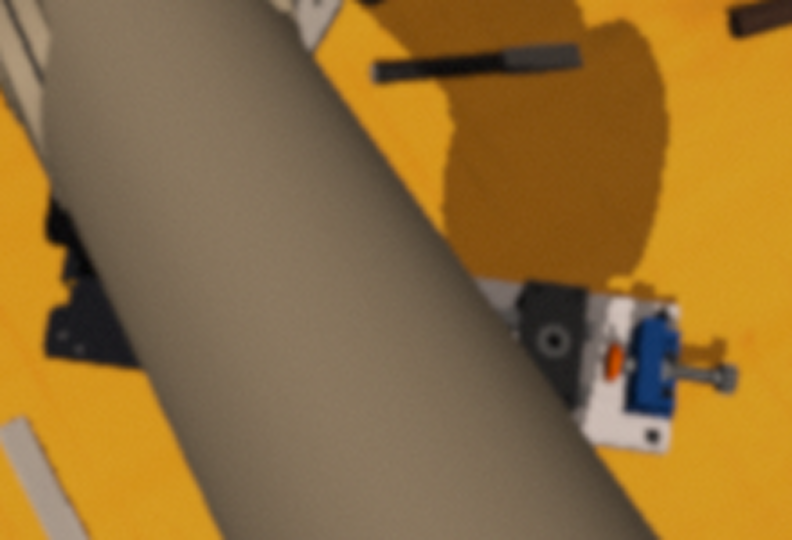

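The wrist view shows the tube's rear face at (248–304, 200) and the plate's rear corners at (219,237) and (331,237). The top view is mostly hidden by the arm, and the bumper is at (614,362).

Run:
```python
from h import *
c,s=wcam()
im=c['color'];hsv=cv2.cvtColor(im,cv2.COLOR_RGB2HSV)
w=((hsv[...,1]<90)&(hsv[...,2]>110))
for row in (242,248,345):
    x=np.flatnonzero(w[row,200:350])+200; print(row,x.min(),x.max())
A=np.array([ray(c,p,.012) for p in [(219.5,237),(331,237)]]);print(A,A.mean(0))
# edges at row 245
B=np.array([ray(c,p,z) for p,z in [((248,205),.111+.03),((304,205),.141)]]) ;print('tube top rear',B,B.mean(0))
print('expected plate rear mid from top', np.array([.5051,.0468])-.078*np.array([-.0492,-.9988]))
```

```text
242 218 331
248 219 330
345 229 322
[[0.45810665 0.13152413 0.012     ]
 [0.55962688 0.12698107 0.012     ]] [0.50886677 0.1292526  0.012     ]
tube top rear [[0.49986455 0.19906602 0.141     ]
 [0.52527983 0.19793041 0.141     ]] [0.51257219 0.19849822 0.141     ]
expected plate rear mid from top [0.5089376 0.1247064]
```

Request:
drive_tool --series '[[[0, 0, -2], 0], [[0, 0, -2], 0], [[0, 0, -1.5], 0], [[0, 0, -1], 0], [[0, 0, -0.7], 0], [[0, 0, -0.5], 0], [[0, 0, -0.4], 0], [[0, 0, -0.3], 0], [[0, 0, 0], 0], [[0, 0, 0], 0]]'

```text
time: 10.5
ee_pos: [0.5103, 0.1566, 0.0398]
eef_rot: [0.723, 0.691, 0.0, 0.0]
ft_force: [-0.3, 0.9, -2.7]
width: 0.0297
grip_force: 50.0
```

Request:
drive_tool --series '[[[0, 0, -0.1], 0], [[0, 0, -0.1], 0], [[0, 0, -0.1], 0], [[0, 0, 0], 0], [[0, 0, 0], 0], [[0, 0, 0], 0], [[0, 0, 0], 0], [[0, 0, 0], 0], [[0, 0, 0], 0], [[0, 0, 0], 0]]'

```text
time: 11.75
ee_pos: [0.5102, 0.1566, 0.0366]
eef_rot: [0.723, 0.691, 0.0, 0.0]
ft_force: [1.0, -0.0, -2.8]
width: 0.0293
grip_force: 50.0
```

Request:
drive_tool --series '[[[0, 0, -0.05], 0], [[0, 0, -0.05], 0], [[0, 0, 0], 0], [[0, 0, 0], 0], [[0, 0, 0], 0], [[0, 0, 0], 0], [[0, 0, 0], 0], [[0, 0, 0], 0], [[0, 0, 0], 0], [[0, 0, 0], 0]]'

```text
time: 13.0
ee_pos: [0.5102, 0.1566, 0.0356]
eef_rot: [0.723, 0.691, 0.0, 0.0]
ft_force: [-1.0, 1.0, -1.8]
width: 0.0294
grip_force: 50.0
```

Request:
drive_tool --series '[[[-0.025, -0.5, -0.03], 0], [[-0.025, -0.5, 0], 0], [[-0.025, -0.5, 0], 0], [[-0.025, -0.5, 0], 0], [[-0.025, -0.5, 0], 0], [[-0.025, -0.5, 0], 0], [[-0.025, -0.5, 0], 0], [[-0.025, -0.5, 0], 0], [[0, 0, 0], 0], [[0, 0, 0], 0]]'

```text
time: 14.25
ee_pos: [0.5076, 0.117, 0.0355]
eef_rot: [0.723, 0.691, -0.0, -0.001]
ft_force: [-4.2, 3.7, 4.5]
width: 0.0295
grip_force: 50.0
```

Request:
drive_tool --series '[[[-0.025, -0.5, 0.03], 0], [[-0.025, -0.5, 0], 0], [[-0.025, -0.5, 0], 0], [[-0.025, -0.5, 0], 0], [[-0.025, -0.5, 0], 0], [[-0.025, -0.5, 0], 0], [[-0.025, -0.5, 0], 0], [[-0.025, -0.5, 0], 0], [[0, 0, 0], 0], [[0, 0, 0], 0]]'

```text
time: 15.5
ee_pos: [0.5058, 0.0757, 0.0355]
eef_rot: [0.723, 0.691, -0.001, 0.0]
ft_force: [-4.3, -1.4, 4.3]
width: 0.0296
grip_force: 50.0
```

Request:
drive_tool --series '[[[-0.025, -0.5, 0.03], 0], [[-0.025, -0.5, 0], 0], [[-0.025, -0.5, 0], 0], [[-0.025, -0.5, 0], 0], [[-0.025, -0.5, 0], 0], [[-0.025, -0.5, 0], 0], [[-0.025, -0.5, 0], 0], [[-0.025, -0.5, 0], 0], [[-0.025, -0.5, 0], 0], [[-0.025, -0.5, 0], 0]]'

```text
time: 16.75
ee_pos: [0.5036, 0.0262, 0.0359]
eef_rot: [0.723, 0.691, 0.0, 0.0]
ft_force: [-3.6, 2.6, -2.7]
width: 0.0294
grip_force: 50.0
```

Request:
drive_tool --series '[[[-0.025, -0.5, 0], 0], [[-0.025, -0.5, 0], 0], [[-0.025, -0.5, 0], 0], [[-0.025, -0.5, 0], 0], [[-0.025, -0.5, 0], 0], [[-0.025, -0.5, 0], 0], [[-0.025, -0.5, 0], 0], [[-0.025, -0.5, 0], 0], [[0, 0, 0], 0], [[0, 0, 0], 0]]'

```text
time: 18.0
ee_pos: [0.5015, -0.0142, 0.0358]
eef_rot: [0.723, 0.691, -0.0, 0.0]
ft_force: [-3.5, -1.3, -2.5]
width: 0.0293
grip_force: 50.0
```

Request:
drive_tool --series '[[[-0.015, -0.3, -0.03], 0], [[-0.015, -0.3, 0], 0], [[-0.015, -0.3, 0], 0], [[-0.015, -0.3, 0], 0], [[-0.015, -0.3, 0], 0], [[-0.015, -0.3, 0], 0], [[-0.01, -0.2, 0], 0], [[0, 0, 0], 0], [[0, 0, 0], 0], [[0, 0, 0], 0]]'

```text
time: 19.25
ee_pos: [0.5008, -0.0334, 0.0356]
eef_rot: [0.723, 0.691, 0.0, 0.0]
ft_force: [0.6, 0.3, -3.2]
width: 0.0295
grip_force: 50.0
```

Request:
drive_tool --series '[[[0, -0.1, 0], 0], [[-0.01, -0.1, 0], 0], [[0, -0.1, 0], 0], [[-0.01, -0.1, 0], 0], [[0, -0.1, 0], 0], [[-0.01, -0.1, 0], 0], [[0, -0.1, 0], 0], [[-0.01, -0.1, 0], 0], [[0, 0, 0], 0], [[0, 0, 0], 0]]'

```text
time: 20.5
ee_pos: [0.5003, -0.0416, 0.0356]
eef_rot: [0.723, 0.691, -0.0, 0.0]
ft_force: [-0.9, 0.1, -2.6]
width: 0.0295
grip_force: 50.0
```

Run:
```python
from h import *
s=r.read_state();print(s['ft_force'])
c=cam('side'); im=c['color'][140:245,215:345]
cv2.imwrite('pics/s3.png',cv2.resize(im,None,fx=5.5,fy=5.5,interpolation=2)[:,:,::-1])
```

```text
[-0.86584034  0.1381646  -2.55551935]
```

View pics/s3.png

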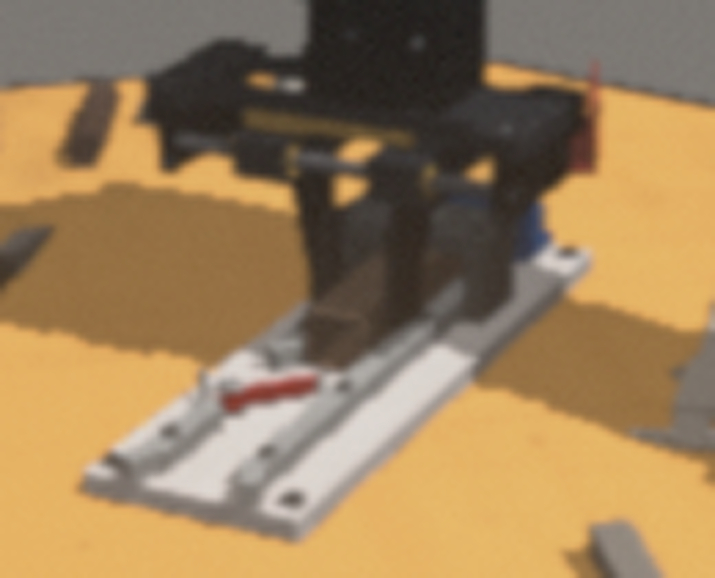

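The flap at (270,390) in the crop has already closed behind the tube, and the tube lies flat in the lane. Next I feel for the stop.

Request:
drive_tool --series '[[[0, -0.1, 0], 0], [[0, -0.1, 0], 0], [[-0.01, -0.1, 0], 0], [[-0.01, -0.1, 0], 0], [[0, 0, 0], 0], [[0, 0, 0], 0], [[0, 0, 0], 0], [[0, 0, 0], 0], [[0, 0, 0], 0], [[0, 0, 0], 0]]'

```text
time: 21.8
ee_pos: [0.5001, -0.0454, 0.0356]
eef_rot: [0.723, 0.691, 0.0, 0.0]
ft_force: [0.2, -0.2, -2.5]
width: 0.0297
grip_force: 50.0
```

Request:
drive_tool --series '[[[0, -0.05, 0], 0], [[0, -0.05, 0], 0], [[0, -0.05, 0], 0], [[-0.01, -0.05, 0], 0], [[0, -0.05, 0], 0], [[0, 0, 0], 0], [[0, 0, 0], 0], [[0, 0, 0], 0], [[0, 0, 0], 0], [[0, 0, 0], 0]]'

```text
time: 23.05
ee_pos: [0.5, -0.048, 0.0356]
eef_rot: [0.723, 0.691, 0.0, 0.0]
ft_force: [-0.4, 0.1, -2.6]
width: 0.0298
grip_force: 50.0
```

Request:
drive_tool --series '[[[0, -0.05, 0], 0], [[0, -0.05, 0], 0], [[0, -0.05, 0], 0], [[-0.01, -0.05, 0], 0], [[0, -0.05, 0], 0], [[0, 0, 0], 0], [[0, 0, 0], 0], [[0, 0, 0], 0], [[0, 0, 0], 0], [[0, 0, 0], 0]]'

```text
time: 24.3
ee_pos: [0.4999, -0.0505, 0.0356]
eef_rot: [0.723, 0.691, 0.0, 0.0]
ft_force: [0.0, -0.1, -2.6]
width: 0.0299
grip_force: 50.0
```

Request:
drive_tool --series '[[[0, -0.05, 0], 0], [[0, -0.05, 0], 0], [[0, -0.05, 0], 0], [[-0.01, -0.05, 0], 0], [[0, -0.05, 0], 0], [[0, 0, 0], 0], [[0, 0, 0], 0], [[0, 0, 0], 0], [[0, 0, 0], 0], [[0, 0, 0], 0]]'

```text
time: 25.55
ee_pos: [0.4997, -0.053, 0.0356]
eef_rot: [0.723, 0.691, 0.0, 0.0]
ft_force: [0.5, -0.7, -2.0]
width: 0.0297
grip_force: 50.0
```

Request:
drive_tool --series '[[[0, -0.05, 0], 0], [[0, -0.05, 0], 0], [[0, -0.05, 0], 0], [[-0.01, -0.05, 0], 0], [[0, -0.05, 0], 0], [[0, 0, 0], 0], [[0, 0, 0], 0], [[0, 0, 0], 0], [[0, 0, 0], 0], [[0, 0, 0], 0]]'

```text
time: 26.8
ee_pos: [0.4998, -0.0542, 0.0356]
eef_rot: [0.723, 0.691, 0.001, -0.0]
ft_force: [-0.2, 6.8, -1.5]
width: 0.0299
grip_force: 50.0
```

Contact, at about 7 N. Press a little more for about 10 N.

Request:
drive_tool --series '[[[0, -0.03, 0], 0], [[0, -0.03, 0], 0], [[0, 0, 0], 0], [[0, 0, 0], 0], [[0, 0, 0], 0], [[0, 0, 0], 0], [[0, 0, 0], 0], [[0, 0, 0], 0], [[0, 0, 0], 0], [[0, 0, 0], 0]]'

```text
time: 28.05
ee_pos: [0.4997, -0.0544, 0.0356]
eef_rot: [0.722, 0.691, 0.001, -0.001]
ft_force: [0.1, 7.9, -0.6]
width: 0.0298
grip_force: 50.0
```

Request:
drive_tool --series '[[[0, -0.04, 0], 0], [[0, -0.04, 0], 0], [[0, 0, 0], 0], [[0, 0, 0], 0], [[0, 0, 0], 0], [[0, 0, 0], 0], [[0, 0, 0], 0], [[0, 0, 0], 0], [[0, 0, 0], 0], [[0, 0, 0], 0]]'

```text
time: 29.3
ee_pos: [0.4998, -0.0547, 0.0356]
eef_rot: [0.722, 0.692, 0.001, -0.001]
ft_force: [-0.7, 10.3, -1.4]
width: 0.0293
grip_force: 50.0
```

Request:
drive_tool --series '[[[0, 0, 0], 0], [[0, 0, 0], 0], [[0, 0, 0], 0], [[0, 0, 0], 0], [[0, 0, 0], 0], [[0, 0, 0], 0], [[0, 0, 0], 0], [[0, 0, 0], 0], [[0, 0, 0], 0], [[0, 0, 0], 0]]' --hand 0.4

```text
time: 30.55
ee_pos: [0.4997, -0.0569, 0.0356]
eef_rot: [0.723, 0.691, 0.0, 0.0]
ft_force: [0.1, -0.0, 0.2]
width: 0.0524
grip_force: 0.0
```

Request:
drive_tool --series '[[[0, 0, 0.5], 0], [[0, 0, 1], 0], [[0, 0, 2], 0], [[0, 0, 2], 0], [[0, 0, 3], 0], [[0, 0, 3], 0], [[0, 2, 3], 0], [[0, 4, 3], 0], [[0, 5, 2], 0], [[0, 5, 0], 0]]'

```text
time: 31.8
ee_pos: [0.5004, 0.1049, 0.2333]
eef_rot: [0.723, 0.691, 0.002, 0.001]
ft_force: [0.2, 1.0, -0.6]
width: 0.0521
grip_force: 0.0
```

Request:
drive_tool --series '[[[0, 5, 0], 0], [[0, 5, 0], 0], [[0, 5, 0], 0], [[0, 5, 0], 0], [[0, 5, 0], 0], [[0, 4, 0], 0], [[0, 0, 0], 0], [[0, 0, 0], 0], [[0, 0, 0], 0], [[0, 0, 0], 0]]'

```text
time: 33.05
ee_pos: [0.5002, 0.3921, 0.2309]
eef_rot: [0.723, 0.69, 0.0, 0.0]
ft_force: [0.1, -0.6, -0.6]
width: 0.0521
grip_force: 0.0
```

Run:
```python
from h import *
c=cam('top'); d=cam('side')
a=cv2.resize(c['color'][165:245,255:415],None,fx=4.5,fy=4.5,interpolation=2); b=cv2.resize(d['color'][160:240,225:345],None,fx=3,fy=3,interpolation=2)
o=np.zeros((600,720,3),np.uint8);o[:360]=a;o[360:,:360]=b
cv2.imwrite('pics/f.png',o[:,:,::-1])
```

```text
(no output)
```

View pics/f.png

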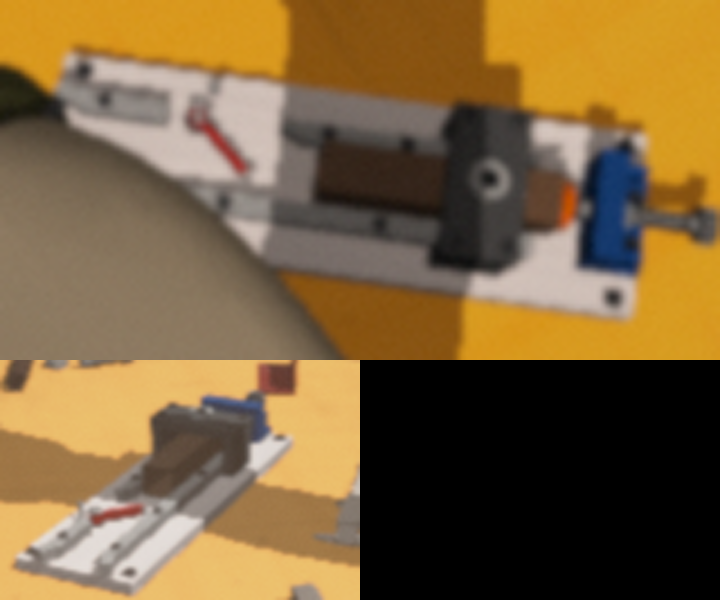

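The tube lies in the lane against the orange bumper at (567,203), and the flap at (220,143) is shut behind it. I'm handing it in.

```bash
python3 -c "
from bench import r
print(r.close_job())"
```

```text
the job is handed in; nothing more can be done
None
```

The tube was pressed home at about 10 N and released. In the last pictures it lies against the bumper with the flap shut behind it. The job is handed in at about 33 s, and no verdict came back.

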